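# Lift a slide rack, tip it for a look, hold it level over the light pad

## Task

Take the steel rack that has the glass slides in it by its handle bar, lift it level and clear of its dish, then tip it lengthwise (either end of the handle bar down) by about 30 degrees, keep it there for a second so that the slide faces catch the light, and bring it back level. Finish still holding it in the air, level and steady, over the middle of the flat light pad with about 10 cm between the pad and the rack's underside: do not put it down or let go. Never tip it beyond 45 degrees, or the slides fall out, and leave both dishes, the empty rack and everything else on the bench where they are.

Things in the scene. Friction and masses are not known exactly. Their poses are not given: they have to be found in the camera images.
- loaded_rack_handle (a point): centre of the handle bar of the rack to lift, the one with eight glass slides. The bar is 92 mm long (x), 12 mm wide (y), 14 mm high, straight, level and free between thin upright straps (14 mm wide, 3 mm thick) at its ends; this point lies 111 mm above the rack's underside, 7 mm below its top. Axes: x along the bar, y across it, z up when level. Pinch the bar across its width, from above.
- loaded_rack: the same rack, same axes; origin at the centre of its underside. Bare steel, 92 mm long (x), 86 mm wide (y), 118 mm high, 0.25 to 0.45 kg: a low basket 33 mm high with the slides standing across it, under the handle bar. It stands loose in its dish with 4 to 5 mm of play on each side
- loaded_dish: open rectangular clear glass dish that the loaded rack stands in: 110 mm (x) by 104 mm (y), 55 mm high, walls and floor 5 mm thick, 0.7 kg, loose on the bench; origin at the centre of its underside. The rack's handle stands well above its rim
- empty_rack_handle (a point): centre of the handle bar of the other rack, of the same shape but without slides; leave it in its dish
- empty_dish: dish of the empty rack, like the other dish; leave it
- pad_top (a point): centre of the upper face of the flat square light pad (130 by 130 mm, 12 mm thick, fixed to the bench; grey with a white face)
- light_pad: the light pad; origin at the centre of its underside
- petri_dish: bystander: flat round glass dish, 90 mm across, 15 mm high; origin under its centre
- reagent_jar: bystander: brown jar, 44 mm across, 65 mm high; origin under its centre
- oil_bottle: bystander: small brown bottle, 28 mm across, 60 mm high; origin under its centre
- slide_box: bystander: white box, 32 by 95 mm, 30 mm high; origin under its centre
- forceps: bystander: steel forceps lying flat, 125 mm long, 8 mm high; origin under the middle
- tally_counter: bystander: round steel hand counter, 48 mm across, 28 mm high; origin under its centre
Not all that is in view belongs to the job. What is shaped like the loaded_rack but brown is not meant. What is shaped like the loaded_dish but purple or red is not meant.

How it is judged:
On the way, in this order (a step that is already met when the one before it is completed fails the run):
1. the loaded rack is held level and clear of its dish: underside at least 9 mm above the rim, within 10 degrees of level, touching neither dish nor pad (height (world z) of loaded_rack_handle above 0.175 m and angle between loaded_rack_handle's own z axis and vertical below 0.175 rad and contact force between loaded_rack and loaded_dish below 0.1 N and contact force between loaded_rack and empty_dish below 0.1 N and contact force between loaded_rack and light_pad below 0.1 N), for 0.2 s.
2. the rack is tipped lengthwise, one end of its bar 22 to 38 degrees down, for half a second, with no more than 12 degrees sideways, in the air (height (world z) of loaded_rack_handle above 0.175 m and (angle between loaded_rack_handle's own x axis and vertical between 0.9078 and 1.1868 rad or angle between loaded_rack_handle's own x axis and vertical between 1.9548 and 2.2338 rad) and angle between loaded_rack_handle's own y axis and vertical between 1.3608 and 1.7808 rad and contact force between loaded_rack and loaded_dish below 0.1 N and contact force between loaded_rack and empty_dish below 0.1 N and contact force between loaded_rack and light_pad below 0.1 N), for 0.5 s.
3. the rack is level again (within 6 degrees) in the air over the middle of the light pad (angle between loaded_rack_handle's own z axis and vertical below 0.105 rad and horizontal distance between loaded_rack_handle and pad_top below 0.05 m and height (world z) of loaded_rack_handle between 0.17 and 0.29 m and contact force between loaded_rack and loaded_dish below 0.1 N and contact force between loaded_rack and empty_dish below 0.1 N and contact force between loaded_rack and light_pad below 0.1 N), for 0.2 s.
At the end, for the whole second after the job is handed in: The loaded rack is gripped and still, carried by the fingers only, level within 6 degrees, handle within 50 mm of the pad centre sideways and 0.17 to 0.29 m above the bench (underside 47 to 167 mm over the pad); dishes and empty rack moved under 30 mm, bystanders under 40 mm (all of step 3 and contact force between loaded_rack and the fingers above 1 N and linear speed of loaded_rack below 0.03 m/s and angular speed of loaded_rack below 0.2 rad/s and distance of each of empty_rack_handle, loaded_dish, empty_dish from where it was at the start of the episode below 0.03 m and distance of each of petri_dish, reagent_jar, oil_bottle, slide_box, forceps, tally_counter from where it was at the start of the episode below 0.04 m); the arm keeps its last pose, push and grip.
It fails at once if the loaded rack is tipped beyond 46 degrees (angle between loaded_rack_handle's own z axis and vertical above 0.803 rad).
It fails at once if a dish or the empty rack is moved by more than 30 mm (distance of any of empty_rack_handle, loaded_dish, empty_dish from where it was at the start of the episode above 0.03 m).
It fails at once if a bystander is moved by more than 40 mm (distance of any of petri_dish, reagent_jar, oil_bottle, slide_box, forceps, tally_counter from where it was at the start of the episode above 0.04 m).
It also fails if it takes over 53 s, if anything falls off the work surface, if the arm or the gripper's body presses on something with over 40 N, if the wrist force passes 120 N, or if a joint passes its speed limit or range.

## Robot

A 6-joint arm with a two-finger parallel gripper is mounted at the origin on the work surface. World frame = base frame: x ahead of the robot, y to its left, z up, the work surface at z = 0. Lengths are in m, angles in rad, forces in N, time in s.
With the tool pointing down it reaches from about 0.4 to 0.825 m from the base axis. Payload 7 kg.
Tool frame: the origin (TCP) lies on the centre line of the jaws, within the pads' length; the fingertips stand 22 mm ahead of it and the grasp point (between the pads) lies 3 mm ahead of it; z points along the fingers, y is the line along which they close (so a half turn about z gives the same grasp; the last joint's range is limited). The gripper opens to 88 mm and grips with 3 to 60 N. Pads are 19 mm wide; open, the fingers measure 130 mm over their backs; the gripper's body (78 mm by 193 mm) begins 47 mm behind the grasp point.
Start: joints at [1.481, 0.359, 0.012, 0, -1.224, -0.288], TCP at [0.249, 0.627, 0.249] pointing down, gripper open.
Joint ranges: [-3.07, 3.07], [-1.43, 2.12], [-1.02, 1.25], [-3.03, 1.67], [-3.05, -0], [-3.03, 3.03]. Speed limits (rad/s): [2.39, 2.39, 3.01, 3.14, 3.14, 3.14].

## Interface

Orientations are given as [roll, pitch, yaw] about the fixed x, y, z axes, in that order (R = Rz(yaw) Ry(pitch) Rx(roll)).
In Python, from station import monitor, viewer, order gives the robot as it stands. The module is installed in compiled form; this text tells all that it offers.
- The arm moves only by the tool servo_tool, never from a script. Its argument "targets" is a list of rows, each an object with "angular": the turn, a rotation vector about the tool's x, y, z in degrees, a list of three; "xyz": the shift along the tool's x, y, z in cm, a list of three; "claw": the finger opening in cm, from 0 to 8.76. A call has 1 to 20 rows; each row shifts and turns the commanded pose from where the row before left it, along the tool's axes as they then stand; what a row does not reach is not made up. A row lasts 1/10 s, in which the tool goes at most 50 mm and 8.59 degrees, less where a joint would pass 70% of its speed; a pose out of reach is approached as far as the arm can. A call is refused whole if a number of a shift passes 5 or a number of a turn 8.59, either way. A call with a gripper value outside its range is refused whole. The fingers move at their own pace and stop on an object; "force" is the grip in N (left out, the last holds). Time passes only in rows, so rows that do not move let the fingers close. It gives the time, the measured TCP pose, the force, the opening and the grip force at its end, in the units of the state.
- monitor.get_state(): the state, without advancing time (a new reading comes with each control period).
- viewer.grab_frame(name): name is "scene" or "top" or "wrist"; returns a dict with "color" (400x640x3 uint8, blue, green, red), "fovy" (degrees; the focal length in pixels is half the picture's height over the tangent of half this angle, whatever the lens; pixels are square), "cx", "cy" (the principal point, pixels), "R" (3x3) and "t" (3): a world point X has camera coordinates R X + t. Camera axes: x right, y down, z forward; pixel columns grow to the right and rows downward; lengths in m; the calibration is good to about 2 mm. A picture is of the moment at which its call begins. There is no depth.
- order.job_done(): hands the job in; it is judged then, once.
The state is a dict: "t": time; "q": joint angles; "qd": joint speeds; "joint_efforts": joint torques, N m; "eef_pos": TCP position; "ee_rot": TCP orientation; "force": force on the tool from outside, world axes, zero at the start; "moment": the same for the moment, N m; "width": finger opening in m; "gripper_force": force on a finger pad.
Only numpy, scipy, OpenCV 4.12 (cv2) and the standard library are available. Lean on these libraries where they do the work, as an engineer would, in place of code of your own. Each camera call takes 0.05 s, during which the arm holds its last target. There are 200 camera calls.

## Working session

There is one attempt and no reset: what is moved stays moved. The work goes in short steps, Python scripts to look and compute and a tool call to move; the robot and the scene stay as the last step left them, time stands still between calls to the robot, and variables do not carry over. Pictures are saved under pics/ and viewed, at most 10 in all, crops included, and the job is handed in when it is done.

Besides the shell and the picture viewer there is one more tool, called after "Emit:" in YAML: its name, and indented under it one key for each argument. servo_tool: Moves the arm, as the interface text tells. Its arguments: {"type":"object","properties":{"targets":{"type":"array"},"force":{"type":"number"}},"required":["targets"]}

```bash
mkdir -p pics; cat > h.py <<'E'
import numpy as np, cv2
from station import monitor, viewer, order
def grab(n,save=None):
    f=viewer.grab_frame(n)
    if save: cv2.imwrite('pics/'+save,f['color'])
    return f
def ray(f,u,v):
    F=200/np.tan(np.radians(f['fovy'])/2)
    R=np.array(f['R']);t=np.array(f['t'])
    return -R.T@t, R.T@np.array([(u-f['cx'])/F,(v-f['cy'])/F,1])
def onz(f,u,v,z):
    c,d=ray(f,u,v); return (c+d*(z-c[2])/d[2])
def proj(f,X):
    F=200/np.tan(np.radians(f['fovy'])/2)
    p=np.array(f['R'])@np.array(X)+np.array(f['t']); return F*p[0]/p[2]+f['cx'],F*p[1]/p[2]+f['cy']
E
python3 - <<'E'
from h import *
for n in ['scene','top']:
    f=grab(n,n+'0.png'); c,d=ray(f,320,200); print(n,f['fovy'],f['cx'],f['cy'],c,d)
print(monitor.get_state())
E
```

```text
scene 46.019374918007664 322.23832945316366 208.03759264935744 [ 1.25998199 -0.47024182  1.14149032] [-0.53418647  0.43683029 -0.72397374]
top 45.836067952380034 308.8675418935403 193.73926651362262 [0.36586087 0.13691381 1.26981768] [ 0.1106324  -0.04247853 -0.9933202 ]
{'t': 0.1, 'q': array([ 1.48108223e+00,  3.59319841e-01,  1.11503782e-02, -3.35398322e-04,
       -1.22411111e+00, -2.88091668e-01]), 'qd': array([-0.0011349 , -0.0005713 ,  0.00250218,  0.00184669, -0.00131846,
       -0.00078015]), 'joint_efforts': array([-1.46026614e-03, -5.84162235e+01,  2.93750203e+01,  7.01547191e+00,
        1.00804723e-02, -4.55676729e-05]), 'eef_pos': array([0.24886411, 0.62700312, 0.24770851]), 'ee_rot': array([ 3.14007998e+00, -1.19432113e-04, -3.77919874e-01]), 'force': array([ 0.80105807, -0.52590666, -1.13918367]), 'moment': array([-0.00983377, -0.03239603, -0.05843942]), 'gripper_force': 0.0, 'width': 0.08747678558542091}
```

View pics/scene0.png

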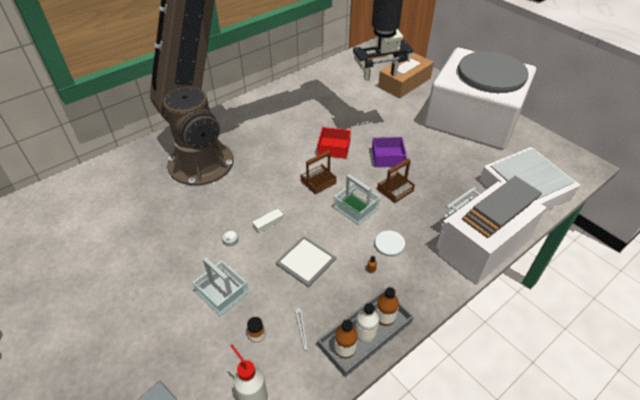

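View pics/top0.png

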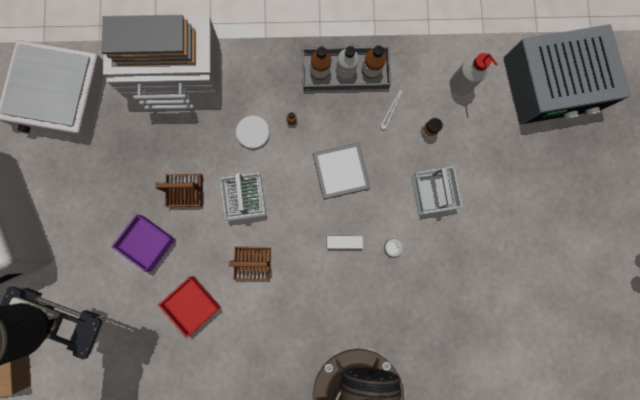

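Both views show two steel racks in clear dishes. One is at top px (243,196), scene (356,200), with green-edged slides. The other is at top (437,191), scene (220,287), and looks empty. The brown racks at top (183,190) and (252,264) and the red/purple trays are decoys. The light pad is at top (341,170). Next is a close crop to check the choice.

```bash
python3 - <<'E'
from h import *
a=cv2.imread('pics/top0.png'); s=cv2.imread('pics/scene0.png')
z=lambda i,u,v:cv2.resize(i[v-35:v+35,u-45:u+45],None,fx=4.4,fy=4.2,interpolation=cv2.INTER_CUBIC)
cv2.imwrite('pics/crop.png',np.vstack([np.hstack([z(a,243,196),z(a,437,191)]),np.hstack([z(s,356,200),z(s,220,285)])]))
f=grab('top')
for n,u,v,h in [('handle',239,194,.12),('dish',243,196,.055),('pad',341,170,.012),('jar',433,127,.06),('petri',252,132,.015),('brown1',183,190,.1),('brown2',252,264,.1),('oil',291,118,.06),('counter',394,248,.028)]: print(n,onz(f,u,v,h).round(3))
E
```

```text
handle [0.514 0.285 0.12 ]
dish [0.517 0.283 0.055]
pad [0.586 0.024 0.012]
jar [ 0.686 -0.219  0.06 ]
petri [0.696 0.262 0.015]
brown1 [0.53  0.427 0.1  ]
brown2 [0.343 0.258 0.1  ]
oil [0.719 0.155 0.06 ]
counter [ 0.373 -0.106  0.028]
```

View pics/crop.png

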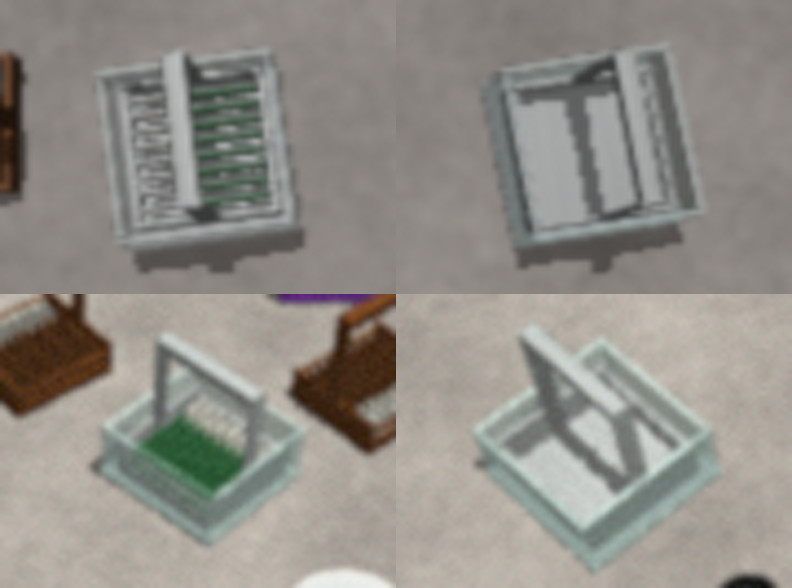

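The crop confirms it: the left one, with green-edged slides, is the loaded rack. The right one is empty. The bar ends in the top view are at about (238,173.5) and (241.6,210). Next I work out the move to a point above it.

```bash
cat >> h.py <<'E'
from scipy.spatial.transform import Rotation as Ro
def plan(X,rpy):
    s=monitor.get_state(); R=Ro.from_euler('xyz',s['ee_rot'])
    d=R.inv().apply(np.array(X)-s['eef_pos'])*100
    w=np.degrees((R.inv()*Ro.from_euler('xyz',rpy)).as_rotvec())
    print('t',s['t'],'pos',s['eef_pos'].round(4),'rpy',s['ee_rot'].round(3),'shift cm',d.round(2),'turn',w.round(1),'w',round(s['width'],4),'q',s['q'].round(2))
E
python3 - <<'E'
from h import *
f=grab('top')
a=onz(f,238,173.5,.123);b=onz(f,241.6,210,.123);d=a-b
print(a,b,(a+b)/2,np.linalg.norm(d),np.arctan2(d[1],d[0]))
yaw=np.arctan2(d[1],d[0])
m=(a+b)/2
plan([m[0],m[1],.235],[np.pi,0,yaw])
E
```

```text
[0.56409523 0.28689781 0.123     ] [0.47407791 0.2789795  0.123     ] [0.51908657 0.28293866 0.123     ] 0.09036490840483467 0.0877384403637753
t 0.2 pos [0.2489 0.6271 0.248 ] rpy [ 3.14  -0.    -0.378] shift cm [37.81 22.02  1.32] turn [  0.1   0.  -26.7] w 0.0872 q [ 1.48  0.36  0.01 -0.   -1.22 -0.29]
```

Emit:
servo_tool:
  targets:
    - {"xyz":[1.5,0.9,0],"angular":[0,0,0],"claw":6}
    - {"xyz":[2.8,1.6,0],"angular":[0,0,0],"claw":6}
    - {"xyz":[2.8,1.6,0],"angular":[0,0,0],"claw":6}
    - {"xyz":[2.8,1.6,0],"angular":[0,0,0],"claw":6}
    - {"xyz":[2.8,1.6,0],"angular":[0,0,0],"claw":6}
    - {"xyz":[2.8,1.6,0],"angular":[0,0,0],"claw":6}
    - {"xyz":[2.8,1.6,0],"angular":[0,0,0],"claw":6}
    - {"xyz":[2.8,1.6,0],"angular":[0,0,0],"claw":6}
    - {"xyz":[2.8,1.6,0],"angular":[0,0,0],"claw":6}
    - {"xyz":[2.8,1.6,0],"angular":[0,0,0],"claw":6}
    - {"xyz":[2.8,1.6,0],"angular":[0,0,0],"claw":6}
    - {"xyz":[2.8,1.6,0],"angular":[0,0,0],"claw":6}
    - {"xyz":[2.8,1.6,0],"angular":[0,0,0],"claw":6}
    - {"xyz":[1.5,0.9,0],"angular":[0,0,-5],"claw":6}
    - {"xyz":[0,0,0],"angular":[0,0,-6],"claw":6}
    - {"xyz":[0,0,0],"angular":[0,0,-6],"claw":6}
    - {"xyz":[0,0,0],"angular":[0,0,-6],"claw":6}
    - {"xyz":[0,0,0],"angular":[0,0,-4],"claw":6}
    - {"xyz":[0,0,0],"angular":[0,0,0],"claw":6}
    - {"xyz":[0,0,0],"angular":[0,0,0],"claw":6}

```text
t: 2.2
eef_pos: [0.5117, 0.2967, 0.2486]
ee_rot: [-3.142, 0.0, 0.091]
force: [-0.0, 0.7, -0.6]
width: 0.06
gripper_force: 0.0
```

```bash
python3 - <<'E'
from h import *
f=grab('wrist','w1.png')
plan([.519,.283,.235],[np.pi,0,.088])
for X in [(.565,.287,.123),(.473,.279,.123),(.519,.283,.123)]: print(proj(f,X))
E
```

```text
t 2.25 pos [0.5117 0.2968 0.2486] rpy [3.142 0.    0.091] shift cm [0.6  1.44 1.36] turn [0.  0.  0.2] w 0.0601 q [ 0.86  0.22 -0.18 -0.   -1.17  0.81]
(np.float64(340.87133964978756), np.float64(130.02075606803538))
(np.float64(338.5290322968842), np.float64(247.14257435271122))
(np.float64(339.64698314755253), np.float64(191.24195301842238))
```

View pics/w1.png

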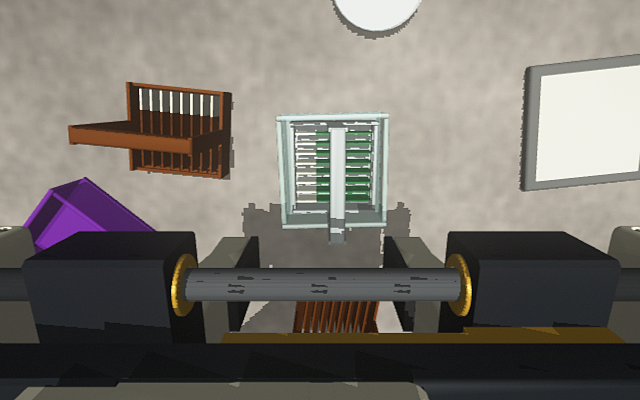

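The bar in the wrist view runs from about (338,127) to (337,241), parallel to the tool x axis and within a few pixels of the prediction (339.6,191).

```bash
python3 - <<'E'
from h import *
f=cv2.imread('pics/w1.png')
F=grab('wrist')
# bar edges: bright low-saturation run near col 337
pts=[]
for v in range(135,236,10):
    g=f[v,318:358].mean(1).astype(int)
    if v in(145,185,225): print(v,g)
a=onz(F,338,127,.123);b=onz(F,337,241,.123);d=a-b
print(a,b,(a+b)/2,np.linalg.norm(d),np.arctan2(d[1],d[0]))
m=(a+b)/2
plan([m[0],m[1],.119],[np.pi,0,np.arctan2(d[1],d[0])])
E
```

```text
145 [122 123 127 126 123 127 125 126 128 129 125  95 148 208 234 234 229 227
 226 223 223 224 223 226 227 222 201 139 110 128 123 124 123 126 125 125
 126 127 127 125]
185 [179 183 136 144 177 178 173 170 173 178 133  75 149 208 227 226 221 218
 214 217 220 219 220 220 224 210 176 139 153 174 176 180 182 184 158 136
 134 129 127 125]
225 [206 208 209 208 210 210 210 210 218 171  92  67  90 111 114 114 113 111
 110 113 116 119 119 116 116 107  95 174 210 204 201 201 199 201 201 198
 200 197 197 197]
[0.56697955 0.28945676 0.123     ] [0.47815293 0.28088513 0.123     ] [0.52256624 0.28517094 0.123     ] 0.08923923390741574 0.09620053827751385
t 2.3 pos [0.5117 0.2969 0.2486] rpy [-3.142 -0.     0.092] shift cm [ 0.98  1.27 12.96] turn [-0.  -0.  -0.3] w 0.0599 q [ 0.86  0.22 -0.18 -0.   -1.17  0.81]
```

Emit:
servo_tool:
  targets:
    - {"xyz":[0.5,0.6,0],"angular":[0,0,0],"claw":6}
    - {"xyz":[0.5,0.7,0.5],"angular":[0,0,0],"claw":6}
    - {"xyz":[0,0,1.5],"angular":[0,0,0],"claw":6}
    - {"xyz":[0,0,1.5],"angular":[0,0,0],"claw":6}
    - {"xyz":[0,0,1.5],"angular":[0,0,0],"claw":6}
    - {"xyz":[0,0,1.5],"angular":[0,0,0],"claw":6}
    - {"xyz":[0,0,1.5],"angular":[0,0,0],"claw":6}
    - {"xyz":[0,0,1.5],"angular":[0,0,0],"claw":6}
    - {"xyz":[0,0,1.5],"angular":[0,0,0],"claw":6}
    - {"xyz":[0,0,1],"angular":[0,0,0],"claw":6}
    - {"xyz":[0,0,0.6],"angular":[0,0,0],"claw":6}
    - {"xyz":[0,0,0.4],"angular":[0,0,0],"claw":6}
    - {"xyz":[0,0,0],"angular":[0,0,0],"claw":6}
    - {"xyz":[0,0,0],"angular":[0,0,0],"claw":6}

```text
t: 3.7
eef_pos: [0.5232, 0.2853, 0.1191]
ee_rot: [-3.141, -0.001, 0.094]
force: [1.0, 0.3, -0.5]
width: 0.0603
gripper_force: 0.0
```

```bash
python3 - <<'E'
from h import *
f=grab('wrist','w2.png');plan([.5226,.2852,.119],[np.pi,0,.096]); print(monitor.get_state()['force'])
E
```

```text
t 3.75 pos [0.5232 0.2854 0.1192] rpy [-3.141e+00 -1.000e-03  9.400e-02] shift cm [-0.06  0.02  0.02] turn [-0.  -0.1 -0.1] w 0.06 q [ 0.83  0.34 -0.33  0.   -0.89  0.84]
[-0.75648984  0.5426232   0.58822771]
```

View pics/w2.png

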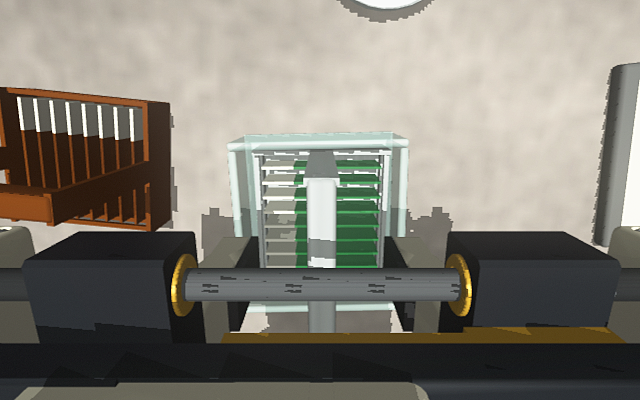

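The bar (column ~321) sits centred between the fingers (inner faces ~255 and ~388). No contact yet, so I close.

Emit:
servo_tool:
  targets:
    - {"xyz":[0,0,0],"angular":[0,0,0],"claw":3}
    - {"xyz":[0,0,0],"angular":[0,0,0],"claw":2}
    - {"xyz":[0,0,0],"angular":[0,0,0],"claw":1.5}
    - {"xyz":[0,0,0],"angular":[0,0,0],"claw":1}
    - {"xyz":[0,0,0],"angular":[0,0,0],"claw":0.5}
    - {"xyz":[0,0,0],"angular":[0,0,0],"claw":0}
    - {"xyz":[0,0,0],"angular":[0,0,0],"claw":0}
    - {"xyz":[0,0,0],"angular":[0,0,0],"claw":0}
    - {"xyz":[0,0,0],"angular":[0,0,0],"claw":0}
    - {"xyz":[0,0,0],"angular":[0,0,0],"claw":0}
    - {"xyz":[0,0,0],"angular":[0,0,0],"claw":0}
  force: 55

```text
t: 4.85
eef_pos: [0.5229, 0.2852, 0.1185]
ee_rot: [3.142, 0.0, 0.093]
force: [-0.2, 0.3, 0.3]
width: 0.0115
gripper_force: 55.0
```

Gripped at 11.5 mm, 55 N. Now I lift about 13 cm.

Emit:
servo_tool:
  targets:
    - {"xyz":[0,0,-0.3],"angular":[0,0,0],"claw":0}
    - {"xyz":[0,0,-0.5],"angular":[0,0,0],"claw":0}
    - {"xyz":[0,0,-0.7],"angular":[0,0,0],"claw":0}
    - {"xyz":[0,0,-0.8],"angular":[0,0,0],"claw":0}
    - {"xyz":[0,0,-0.8],"angular":[0,0,0],"claw":0}
    - {"xyz":[0,0,-0.8],"angular":[0,0,0],"claw":0}
    - {"xyz":[0,0,-0.8],"angular":[0,0,0],"claw":0}
    - {"xyz":[0,0,-0.8],"angular":[0,0,0],"claw":0}
    - {"xyz":[0,0,-0.8],"angular":[0,0,0],"claw":0}
    - {"xyz":[0,0,-0.8],"angular":[0,0,0],"claw":0}
    - {"xyz":[0,0,-0.8],"angular":[0,0,0],"claw":0}
    - {"xyz":[0,0,-0.8],"angular":[0,0,0],"claw":0}
    - {"xyz":[0,0,-0.8],"angular":[0,0,0],"claw":0}
    - {"xyz":[0,0,-0.8],"angular":[0,0,0],"claw":0}
    - {"xyz":[0,0,-0.8],"angular":[0,0,0],"claw":0}
    - {"xyz":[0,0,-0.8],"angular":[0,0,0],"claw":0}
    - {"xyz":[0,0,-0.7],"angular":[0,0,0],"claw":0}
    - {"xyz":[0,0,-0.4],"angular":[0,0,0],"claw":0}
    - {"xyz":[0,0,0],"angular":[0,0,0],"claw":0}
    - {"xyz":[0,0,0],"angular":[0,0,0],"claw":0}

```text
t: 6.85
eef_pos: [0.5228, 0.2851, 0.2483]
ee_rot: [3.142, 0.0, 0.093]
force: [0.0, -0.9, -3.2]
width: 0.0115
gripper_force: 55.0
```

```bash
python3 - <<'E'
from h import *
f=grab('scene'); w=grab('wrist')['color']
plan([.586,.024,.24],[np.pi,0,.093]); s=monitor.get_state();print(s['force'],s['gripper_force'])
u,v=map(int,proj(f,s['eef_pos'])); c=f['color'][v-50:v+70,u-70:u+70]
cv2.imwrite('pics/lift.png',np.hstack([cv2.resize(c,(467,400),interpolation=cv2.INTER_CUBIC),w[50:350,195:445][:, :].repeat(1,0) if 0 else cv2.resize(w[:,160:480],(320,400))]))
E
```

```text
t 6.95 pos [0.5227 0.285  0.2481] rpy [3.141e+00 1.000e-03 9.300e-02] shift cm [ 3.87 26.58  0.81] turn [0. 0. 0.] w 0.0117 q [ 0.83  0.23 -0.17 -0.   -1.17  0.84]
[ 0.22385383  0.43787984 -3.15495952] 54.99680578708649
```

View pics/lift.png

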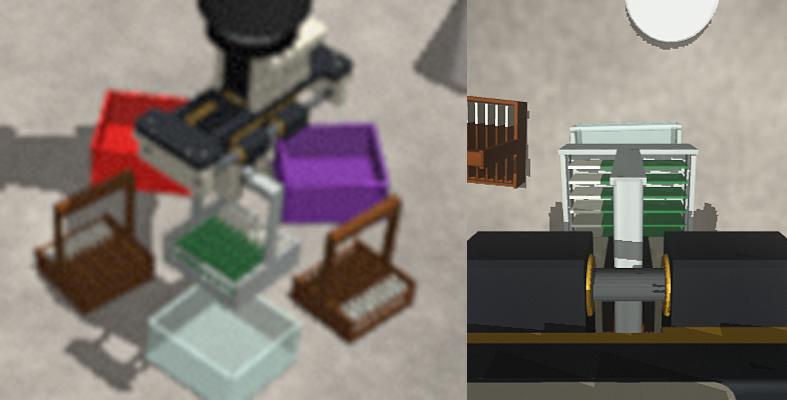

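The rack is level and fully out of the dish: green slides inside, dish left behind beneath. Now I tip it 30° about tool y, then check.

Emit:
servo_tool:
  targets:
    - {"xyz":[0,0,0],"angular":[0,0.7,0],"claw":0}
    - {"xyz":[0,0,0],"angular":[0,1.3,0],"claw":0}
    - {"xyz":[0,0,0],"angular":[0,2,0],"claw":0}
    - {"xyz":[0,0,0],"angular":[0,2,0],"claw":0}
    - {"xyz":[0,0,0],"angular":[0,2,0],"claw":0}
    - {"xyz":[0,0,0],"angular":[0,2,0],"claw":0}
    - {"xyz":[0,0,0],"angular":[0,2,0],"claw":0}
    - {"xyz":[0,0,0],"angular":[0,2,0],"claw":0}
    - {"xyz":[0,0,0],"angular":[0,2,0],"claw":0}
    - {"xyz":[0,0,0],"angular":[0,2,0],"claw":0}
    - {"xyz":[0,0,0],"angular":[0,2,0],"claw":0}
    - {"xyz":[0,0,0],"angular":[0,2,0],"claw":0}
    - {"xyz":[0,0,0],"angular":[0,2,0],"claw":0}
    - {"xyz":[0,0,0],"angular":[0,2,0],"claw":0}
    - {"xyz":[0,0,0],"angular":[0,2,0],"claw":0}
    - {"xyz":[0,0,0],"angular":[0,1.3,0],"claw":0}
    - {"xyz":[0,0,0],"angular":[0,0.7,0],"claw":0}
    - {"xyz":[0,0,0],"angular":[0,0,0],"claw":0}
    - {"xyz":[0,0,0],"angular":[0,0,0],"claw":0}
    - {"xyz":[0,0,0],"angular":[0,0,0],"claw":0}

```text
t: 8.95
eef_pos: [0.5228, 0.2854, 0.2488]
ee_rot: [-3.141, -0.524, 0.093]
force: [0.4, -0.9, -3.1]
width: 0.0111
gripper_force: 55.0
```

```bash
python3 - <<'E'
from h import *
f=grab('scene'); w=grab('wrist')['color']
plan([.586,.024,.24],[np.pi,0,.093]); s=monitor.get_state();print(s['force'],s['gripper_force'])
u,v=map(int,proj(f,s['eef_pos'])); c=f['color'][v-50:v+70,u-70:u+70]
cv2.imwrite('pics/tip.png',np.hstack([cv2.resize(c,(467,400),interpolation=cv2.INTER_CUBIC),w[:,160:480]]))
E
```

```text
t 9.05 pos [0.5229 0.2855 0.2487] rpy [-3.141 -0.524  0.093] shift cm [ 2.89 26.62  2.66] turn [ -0. -30.   0.] w 0.0115 q [ 0.96 -0.   -0.82  0.82 -0.55  0.03]
[-0.23447416  1.2470733  -3.73151232] 54.99695956707001
```

View pics/tip.png

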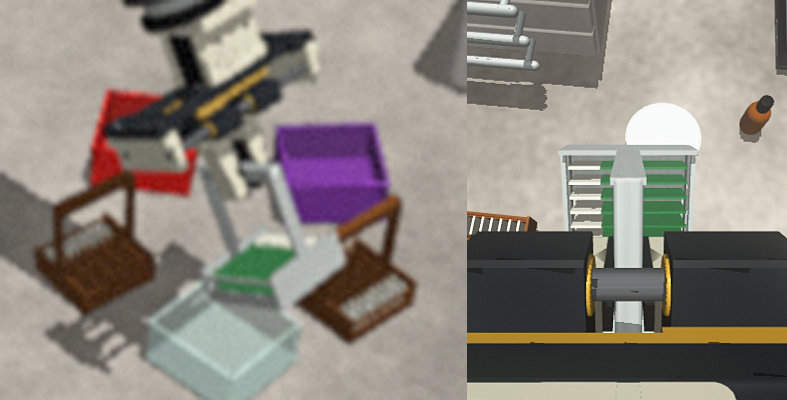

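The rack is in the same place in the wrist view as before (basket edge at row ~148), so it did not slip and tips 30° with the tool. I hold it for a second, then level it.

Emit:
servo_tool:
  targets:
    - {"xyz":[0,0,0],"angular":[0,0,0],"claw":0}
    - {"xyz":[0,0,0],"angular":[0,0,0],"claw":0}
    - {"xyz":[0,0,0],"angular":[0,0,0],"claw":0}
    - {"xyz":[0,0,0],"angular":[0,0,0],"claw":0}
    - {"xyz":[0,0,0],"angular":[0,0,0],"claw":0}
    - {"xyz":[0,0,0],"angular":[0,0,0],"claw":0}
    - {"xyz":[0,0,0],"angular":[0,0,0],"claw":0}
    - {"xyz":[0,0,0],"angular":[0,0,0],"claw":0}
    - {"xyz":[0,0,0],"angular":[0,0,0],"claw":0}
    - {"xyz":[0,0,0],"angular":[0,0,0],"claw":0}

```text
t: 10.05
eef_pos: [0.5229, 0.2852, 0.2486]
ee_rot: [-3.142, -0.524, 0.093]
force: [0.2, -0.1, -2.7]
width: 0.0116
gripper_force: 55.0
```

Emit:
servo_tool:
  targets:
    - {"xyz":[0,0,0],"angular":[0,-0.7,0],"claw":0}
    - {"xyz":[0,0,0],"angular":[0,-1.3,0],"claw":0}
    - {"xyz":[0,0,0],"angular":[0,-2,0],"claw":0}
    - {"xyz":[0,0,0],"angular":[0,-2,0],"claw":0}
    - {"xyz":[0,0,0],"angular":[0,-2,0],"claw":0}
    - {"xyz":[0,0,0],"angular":[0,-2,0],"claw":0}
    - {"xyz":[0,0,0],"angular":[0,-2,0],"claw":0}
    - {"xyz":[0,0,0],"angular":[0,-2,0],"claw":0}
    - {"xyz":[0,0,0],"angular":[0,-2,0],"claw":0}
    - {"xyz":[0,0,0],"angular":[0,-2,0],"claw":0}
    - {"xyz":[0,0,0],"angular":[0,-2,0],"claw":0}
    - {"xyz":[0,0,0],"angular":[0,-2,0],"claw":0}
    - {"xyz":[0,0,0],"angular":[0,-2,0],"claw":0}
    - {"xyz":[0,0,0],"angular":[0,-2,0],"claw":0}
    - {"xyz":[0,0,0],"angular":[0,-2,0],"claw":0}
    - {"xyz":[0,0,0],"angular":[0,-1.3,0],"claw":0}
    - {"xyz":[0,0,0],"angular":[0,-0.7,0],"claw":0}
    - {"xyz":[0,0,0],"angular":[0,0,0],"claw":0}
    - {"xyz":[0,0,0],"angular":[0,0,0],"claw":0}

```text
t: 11.95
eef_pos: [0.5228, 0.2851, 0.2485]
ee_rot: [3.141, -0.0, 0.093]
force: [0.5, -0.7, -3.4]
width: 0.0111
gripper_force: 55.0
```

Emit:
servo_tool:
  targets:
    - {"xyz":[0.1,0.5,0],"angular":[0,0,0],"claw":0}
    - {"xyz":[0.2,1.0,0],"angular":[0,0,0],"claw":0}
    - {"xyz":[0.2,1.6,0],"angular":[0,0,0],"claw":0}
    - {"xyz":[0.2,1.6,0],"angular":[0,0,0],"claw":0}
    - {"xyz":[0.2,1.6,0],"angular":[0,0,0],"claw":0}
    - {"xyz":[0.2,1.6,0],"angular":[0,0,0],"claw":0}
    - {"xyz":[0.3,1.6,0],"angular":[0,0,0],"claw":0}
    - {"xyz":[0.3,1.6,0],"angular":[0,0,0],"claw":0}
    - {"xyz":[0.3,1.6,0.2],"angular":[0,0,0],"claw":0}
    - {"xyz":[0.3,1.6,0.2],"angular":[0,0,0],"claw":0}
    - {"xyz":[0.2,1.6,0.2],"angular":[0,0,0],"claw":0}
    - {"xyz":[0.2,1.6,0.2],"angular":[0,0,0],"claw":0}
    - {"xyz":[0.2,1.6,0.2],"angular":[0,0,0],"claw":0}
    - {"xyz":[0.2,1.6,0.2],"angular":[0,0,0],"claw":0}
    - {"xyz":[0.2,1.6,0.2],"angular":[0,0,0],"claw":0}
    - {"xyz":[0.2,1.6,0.2],"angular":[0,0,0],"claw":0}
    - {"xyz":[0.2,1.6,0.2],"angular":[0,0,0],"claw":0}
    - {"xyz":[0.2,0.8,0.2],"angular":[0,0,0],"claw":0}
    - {"xyz":[0,0.3,0.2],"angular":[0,0,0],"claw":0}
    - {"xyz":[0,0,0],"angular":[0,0,0],"claw":0}

```text
t: 13.95
eef_pos: [0.5864, 0.0236, 0.2261]
ee_rot: [-3.142, 0.001, 0.093]
force: [-0.1, -0.8, -2.2]
width: 0.0111
gripper_force: 55.0
```

Emit:
servo_tool:
  targets:
    - {"xyz":[0,0,0],"angular":[0,0,0],"claw":0}
    - {"xyz":[0,0,0],"angular":[0,0,0],"claw":0}
    - {"xyz":[0,0,0],"angular":[0,0,0],"claw":0}
    - {"xyz":[0,0,0],"angular":[0,0,0],"claw":0}
    - {"xyz":[0,0,0],"angular":[0,0,0],"claw":0}

```text
t: 14.45
eef_pos: [0.5865, 0.0242, 0.2266]
ee_rot: [-3.142, -0.0, 0.094]
force: [-0.0, -0.9, -3.4]
width: 0.0116
gripper_force: 55.0
```

```bash
python3 - <<'E'
from h import *
f=grab('scene'); w=grab('wrist')['color']
plan([.586,.024,.226],[np.pi,0,.093])
cv2.imwrite('pics/end.png',np.hstack([cv2.resize(f['color'][130:330,180:420],(480,400)),w[:,160:480]]))
E
```

```text
t 14.55 pos [0.5865 0.0241 0.2266] rpy [-3.142 -0.     0.094] shift cm [-0.05  0.    0.06] turn [-0. -0.  0.] w 0.0113 q [ 0.37  0.23 -0.22  0.   -1.12  1.29]
```

View pics/end.png

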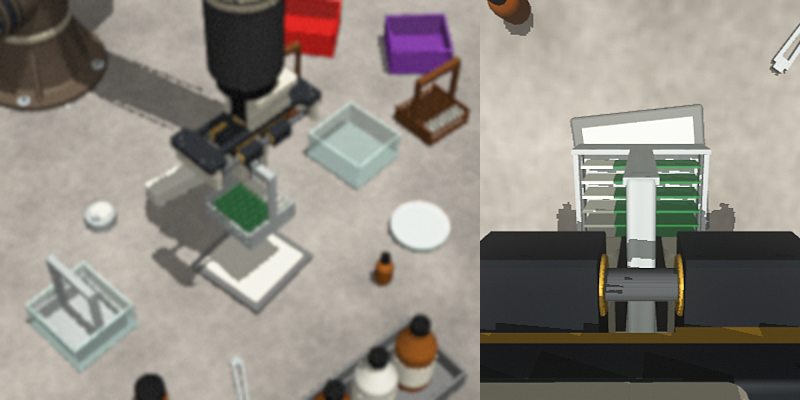

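The rack hangs level over the pad, with its slides still in and everything else where it was. Handing in.

```bash
python3 -c "
from h import *
print(order.job_done())"
```

```text
the job is handed in; nothing more can be done
None
```

I lifted the loaded rack level out of its dish, tipped it 30° lengthwise for over a second and levelled it. It was handed in still gripped, steady and level, about 10 cm above the middle of the light pad; the hand-in returned no verdict.

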